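Fit the bearing bridge of a shaker drive and hold its circlip spread at the groove

ROBOT

A 6-joint arm with a two-finger parallel gripper is mounted at the origin on a cart in front of the work surface, level with it; the furniture and walls round the work are solid. World frame = base frame: x ahead of the robot, y to its left, z up, the work surface at z = 0. Lengths are in mm, angles in degrees, forces in N, time in s.
With the tool pointing down it reaches from about 300 to 850 mm from the base axis. Payload 4.2 kg.
Tool frame: the origin (TCP) lies at the centre of the arm's flange, where the gripper is bolted on; the fingertips stand 191 mm ahead of it and the grasp point (between the pads) lies 172 mm ahead of it; y points along the fingers, x is the direction in which the jaws open and shut, and the axes are right-handed (so a half turn about y gives the same grasp; the last joint's range is limited). The gripper opens to 91 mm and grips with 3 to 60 N. Pads are 32 mm wide; open, the fingers measure 118 mm over their backs; the gripper's body (76 mm by 178 mm) begins 60 mm behind the grasp point.
Start: joints at [74.656, 18.312, 89.639, -0, 72.044, -1.146], TCP at [141.028, 557.435, 404.776] pointing down, gripper open.
Joint ranges: [-177.97, 177.97], [-48.28, 115.42], [12.27, 149.76], [-77.06, 257.06], [2.81, 150.46], [-146.56, 146.56]. Speed limits (degrees/s): [147.25, 147.25, 180, 180, 180, 180].

INTERFACE

Orientations are given as [roll, pitch, yaw] about the fixed x, y, z axes, in that order (R = Rz(yaw) Ry(pitch) Rx(roll)).
In Python, from workcell import env gives the robot as it stands.
- The arm moves only by the tool carry_out, never from a script. Its argument "increments" is a list of rows, each a list of 3 entries, a list of its own where there are three numbers: the turn, a rotation vector about the tool's x, y, z in rad, then the shift along the tool's x, y, z in mm, then the closure, from 0 (fully open) to 1 (shut). In form: [[[wx, wy, wz], [dx, dy, dz], claw], ...]. A call has 1 to 10 rows; each row is the pose to reach, as a shift and turn from the pose commanded when the call began, along the tool's axes at that moment; what a row does not reach only later rows make up. A row lasts 1/12 s, in which the tool goes at most 41.7 mm and 7.16 degrees, less where a joint would pass 70% of its speed; a pose out of reach is approached as far as the arm can. A call with a gripper value outside its range is refused whole. The fingers move at their own pace and stop on an object; "force" is the grip in N (left out, the last holds). Time passes only in rows, so rows that repeat a pose let the fingers close. It gives the time, the measured TCP pose, the force and the opening at its end, in the units of the state.
- env.state(): the state, without advancing time (a new reading comes with each control period).
- env.grab_frame(name): name is "scene" or "top"; returns a dict with "frame" (420x560x3 uint8, blue, green, red), "z_map" (420x560 float32, mm along the optical axis (not along the pixel's ray), 0 where there is no reading), "camera_matrix" (3x3 intrinsics, pixels), "k1" (the pictures are not rectified: a ray, as slopes to the right and down, at radius r is drawn at 1 + k1 r^2 times it, then the intrinsics apply), "rvec" (rotation vector, rad) and "tvec" (3), from world to camera coordinates, as OpenCV has them. Camera axes: x right, y down, z forward; pixel columns grow to the right and rows downward; lengths in mm; the calibration is good to about 2 mm. A picture is of the moment at which its call begins.
- env.job_done(): hands the job in, once; it reports no verdict.
The state is a dict: "time_s": time; "qpos": joint angles; "qvel": joint speeds; "effort": joint torques, N m; "ee_pos": TCP position; "ee_rot": TCP orientation; "force": force on the tool from outside, world axes, zero at the start; "torque": the same for the moment, N m; "gripper_width": finger opening in mm.
Only numpy, scipy, OpenCV 4.12 (cv2) and the standard library are available. Lean on these libraries where they do the work, as an engineer would, in place of code of your own. Each camera call takes 0.05 s, during which the arm holds its last target. There are 200 camera calls.

TASK

Lay the flat aluminium bearing bridge over the upright spindle of the opened gear drive, so that it rests flat in both pillar saddles, and let go of it. Then take the circlip pliers from their stand, squeezing the handles fully so that the circlip on their tips spreads, lift both, and slide the circlip down over the spindle until it is level with the groove above the bridge. Finish while still holding it there: circlip level, spread and round the groove, pliers squeezed, resting on nothing, so that I can check the end float before it snaps in; leave the other things on the bench alone.

Things in the scene. Friction and masses are not known exactly. Their poses are not given: they have to be found in the camera images.
- bridge_center (a point): Bearing bridge: loose flat aluminium bar 150 (x) x 46 (y) x 10 (z) mm, 0.15 to 0.3 kg, lying flat on the bench; a 34 mm bore in the middle, a small screw hole at each end. The point is its centre, half-way up, in the middle of the bore; z up, x along the bar. Same either way round. Grasp across the 46 mm width at the middle.
- groove (a point): Centre of the 6 mm wide ring groove, on the axis of the drive's upright spindle; z up, x along the line through the two pillars. Heights from here: bench -69 mm, saddle floors -19, fitted bridge centre -14 and top -9, end of the spindle +20 mm. Spindle 30 mm diameter, groove 26 mm; the last 7 mm taper to 19 mm.
- pliers_grip (a point): Bent-nose circlip pliers: point midway between the two black handle grips, where to squeeze, half-way up; in the stand 46 mm above the bench. x level from handles to nose, z up, y across the handles. Grips 12 mm high, from 15 mm before to 70 mm behind the point; here 52 mm across outside when free, 34 mm squeezed to the built-in stop, where their outer faces are parallel.
- stand: Fixed stand: dark plate 225 x 84 x 5 mm with a post under the pliers' pivot, a crossbar under the grips 45 mm behind pliers_grip (between these nothing within 40 mm under the grips), and a grey ring rest; origin on the bench under the pivot, x towards the ring.
- circlip_center (a point): Centre of the circlip's opening, half-way up its thickness; z its axis, x from its gap to its back, in the stand as x of the pliers. There it lies 129 mm ahead of pliers_grip and 28.5 mm below it; squeezed and lifted it is 4 mm nearer, 2 mm lower and droops 0.06 rad. Relaxed the opening is too narrow for the spindle; spread it clears the 30 mm spindle by about 2.5 mm all round.
- lug_l (a point): Centre of the circlip's lug hole at its +y side, 23 mm behind the circlip's centre; the tips of the pliers stand in the two holes and reach 3 mm out below them.
- lug_r (a point): Centre of the circlip's other lug hole, at its -y side. The two holes are 20 mm apart relaxed and about 34 mm with the pliers fully squeezed.
- drive: The opened gear drive: fixed grey casting 172 (x) x 130 mm; origin on the bench under the spindle, axes as of groove. Two pillars 60 mm either way along x, each 26 mm along x; a saddle takes the bridge's 46 mm width between two lips 52 mm apart and 5 mm high. A gear 67 mm across lies under the bridge, its top 34 mm above the bench.
- bridge: The bearing bridge; origin at the centre of its underside.
- circlip: The loose steel circlip, 4 mm thick, about 45 mm over all, 16 g; origin at circlip_center. It lies on the stand's grey rest with the pliers' two down-bent tips in its lug holes, and stays on the outward-canted tips as long as the pliers are squeezed.
- pliers: The pliers, loose, 0.19 kg, balanced near pliers_grip, level in the stand; origin at the pivot, 56 mm ahead of pliers_grip, axes the same. Squeezing the handles spreads the two tips; it takes about 10 N on each handle, the stop bears 40 N, and they spring open when let go.
- loose_cap: Bystander: loose blue screw cap, 53 mm across, 26 mm high; leave alone.
- stopper: Bystander: black rubber stopper, 31 mm across, 26 mm high; leave alone.
- tweezers: Bystander: steel tweezers, 129 mm long, lying flat; leave alone.
- vial: Bystander: small plastic bottle with white cap, 36 mm across, 75 mm high; leave alone.

How it is judged:
By the outcome, as a careful person would: the job done as asked, in the order asked, and still so for the second after the job is handed in, while the arm keeps its last pose, push and grip.
It also fails if it takes over 51 s, if anything falls off the work surface, if the arm or the gripper's body presses on something with over 40 N, if the wrist force passes 120 N, or if a joint passes its speed limit or range.

## Working session

There is one attempt and no reset: what is moved stays moved. The work goes in short steps, Python scripts to look and compute and a tool call to move; the robot and the scene stay as the last step left them, time stands still between calls to the robot, and variables do not carry over. Pictures are saved under pics/ and viewed, about 8 in all and at most 12, crops included, and the job is handed in when it is done.

Besides the shell and the picture viewer there is one more tool, called after "Call:" in YAML: its name, and indented under it one key for each argument. carry_out: Moves the arm, as the interface text tells. Its arguments: {"type":"object","properties":{"increments":{"type":"array","items":{"type":"array"}},"force":{"type":"number"}},"required":["increments"]}

```bash
mkdir -p pics; ls; cat > h.py <<'E'
import numpy as np, cv2, pickle
from scipy.spatial.transform import Rotation as R
from workcell import env
def shot(name,f):
    d=env.grab_frame(name); cv2.imwrite('pics/'+f+'.png',d['frame']); pickle.dump(d,open('pics/'+f+'.pkl','wb')); return d
def load(f): return pickle.load(open('pics/'+f+'.pkl','rb'))
def ray(d,u,v):
    K=np.array(d['camera_matrix']); x=(u-K[0,2])/K[0,0]; y=(v-K[1,2])/K[1,1]
    a,b=x,y
    for _ in range(20):
        s=1+d['k1']*(a*a+b*b); a,b=x/s,y/s
    Rm=cv2.Rodrigues(np.array(d['rvec'],float))[0]; t=np.array(d['tvec'],float).ravel()
    return -Rm.T@t, Rm.T@np.array([a,b,1.]), Rm,t
def at_z(d,u,v,z):
    c,r,_,_=ray(d,u,v); return c+r*(z-c[2])/r[2]
def at_depth(d,u,v):
    c,r,_,_=ray(d,u,v); return c+r*d['z_map'][int(v),int(u)]
def proj(d,p):
    _,_,Rm,t=ray(d,0,0); K=np.array(d['camera_matrix']); q=Rm@np.array(p,float)+t; a,b=q[:2]/q[2]
    s=1+d['k1']*(a*a+b*b); return K[0,0]*a*s+K[0,2],K[1,1]*b*s+K[1,2]
E
python3 - <<'E'
from h import *
for n in('scene','top'):
    d=shot(n,n+'0'); c,_,_,_=ray(d,280,210); print(n,c,at_depth(d,280,210),d['k1'])
a,b=load('scene0')['frame'],load('top0')['frame']
cv2.imwrite('pics/both.png',cv2.resize(b,(800,600),interpolation=cv2.INTER_CUBIC))
print(env.state())
E
```

```text
pics
scene [ -46.97373644 -575.93725509  631.08081316] [585.54696297 113.14870388  -1.8461013 ] -0.04723707998872747
top [ 363.43277321    3.3959473  1241.06880439] [502.20587794   6.75927072   0.57213207] -0.03247577033024286
{'time_s': 0.1, 'qpos': array([ 7.46557516e+01,  1.83494240e+01,  8.96993656e+01, -8.62883234e-04,
        7.20432520e+01, -1.14671591e+00]), 'qvel': array([ 0.11046803, -0.03123373, -0.21699745,  0.05343482, -0.00118478,
       -0.04383662]), 'effort': array([-5.57811945e-04, -4.13328552e+01, -2.32509470e+01,  7.28065870e-02,
        4.21718939e-02, -3.99474698e-05]), 'ee_pos': array([140.9999244 , 557.30048753, 403.98994829]), 'ee_rot': array([-89.99897826,   0.09203956,  75.802735  ]), 'force': array([ 0.23310352, -0.18837687, -0.80766582]), 'torque': array([-0.01206853, -0.01085644, -0.052881  ]), 'gripper_width': 91.41094912459175}
```

View pics/both.png

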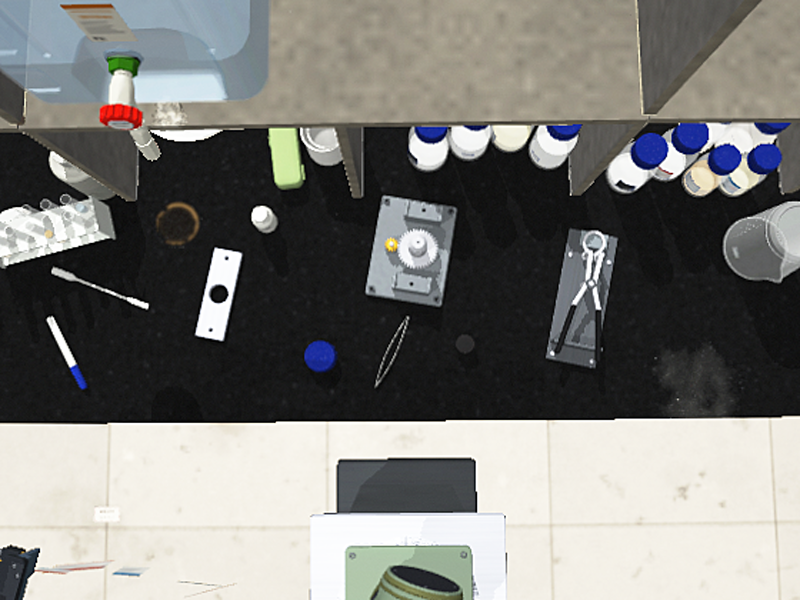

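View pics/scene0.png

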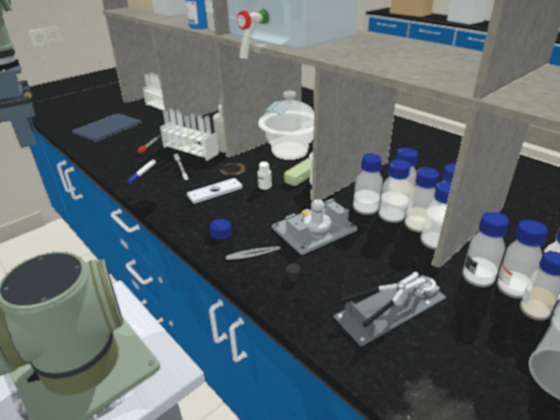

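The top view shows the bridge at about (219,294) in the 800-px picture, the spindle at (418,246), the pliers at about (590,290) and the circlip ring at (595,240). The scene view agrees. Next, enlarged crops.

```bash
python3 - <<'E'
from h import *
d=load('top0'); f=d['frame']
def crop(u0,v0,w,h,s): return cv2.resize(f[v0:v0+h,u0:u0+w],None,fx=s,fy=s,interpolation=cv2.INTER_CUBIC)
# bridge, drive, stand: each 66 wide x 100 high, x4
im=np.hstack([crop(123,165,66,100,4),crop(253,133,66,100,4),crop(377,155,66,110,4)[:400]]) 
im=np.hstack([crop(123,165,66,100,4),crop(253,133,66,100,4),crop(377,157,66,100,4)])
cv2.imwrite('pics/crops.png',im)
for n,(u,v) in dict(bridge=(160,190),bench=(200,220),spindle=(292,171),shelfedge=(200,88),cap=(224,248)).items(): print(n,at_depth(d,u,v).round(1))
# bridge by threshold
m=((f.min(2)>200)).astype(np.uint8); n,l,s,c=cv2.connectedComponentsWithStats(m)
for i in range(1,n):
    if s[i,4]>60 and c[i,1]<280: print(c[i].round(1),s[i],[ [*np.round(q,1)] for q in [cv2.minAreaRect(np.argwhere(l==i)[:,::-1].astype(np.float32))[0]]],cv2.minAreaRect(np.argwhere(l==i)[:,::-1].astype(np.float32))[1:])
E
```

```text
bridge [552.3 295.   10.9]
bench [480.3 200.1  -3.4]
spindle [580.8 -21.4  87.4]
shelfedge [674.4 142.4 375.2]
cap [411.2 138.7  24.9]
[82.8 61.9] [ 76  49  14  24 272] [[np.float64(82.5), np.float64(60.5)]] ((23.0, 13.0), 90.0)
[124.   62.3] [  94   53   62   19 1032] [[np.float64(124.5), np.float64(62.0)]] ((17.87058448791504, 60.72969436645508), 88.26429748535156)
[120.  83.] [113  78  14  10  62] [[np.float64(119.2), np.float64(84.1)]] ((9.600000381469727, 12.0), 36.869895935058594)
[514.9  95. ] [490  86  53  22 629] [[np.float64(516.1), np.float64(96.7)]] ((51.63799285888672, 20.4219913482666), 1.9091522693634033)
[328.1  97.3] [316  88  27  22 394] [[np.float64(329.0), np.float64(98.5)]] ((21.0, 26.0), 90.0)
[357.5  94.3] [345  88  25  16 315] [[np.float64(357.0), np.float64(95.5)]] ((15.0, 24.0), 90.0)
[385.2 103. ] [372  88  32  29 450] [[np.float64(385.8), np.float64(103.6)]] ((28.45010757446289, 26.05790901184082), 19.98310661315918)
[129.6  94. ] [105  91  50   8 271] [[np.float64(129.5), np.float64(94.5)]] ((7.0, 49.0), 90.0)
[224.9  98. ] [210  90  27  17 193] [[np.floa
[... 1103 characters left out ...]
43495178222656)
[419.1 179.1] [414 162  10  36 114] [[np.float64(419.0), np.float64(179.4)]] ((35.07662582397461, 8.839434623718262), 88.21009063720703)
[554.2 173. ] [546 162  14  18  78] [[np.float64(552.2), np.float64(171.0)]] ((20.246559143066406, 9.15255355834961), 33.6900634765625)
[411.5 182.5] [408 169   7  27  80] [[np.float64(411.7), np.float64(181.8)]] ((26.16214370727539, 5.630924701690674), 85.03025817871094)
[152.6 205.5] [ 137  174   32   64 1055] [[np.float64(152.6), np.float64(205.4)]] ((19.52374267578125, 62.80137252807617), 12.52880859375)
[ 42.6 239.1] [ 33 222  20  35 178] [[np.float64(42.3), np.float64(238.6)]] ((37.11872863769531, 4.472135543823242), 63.43495178222656)
```

View pics/crops.png

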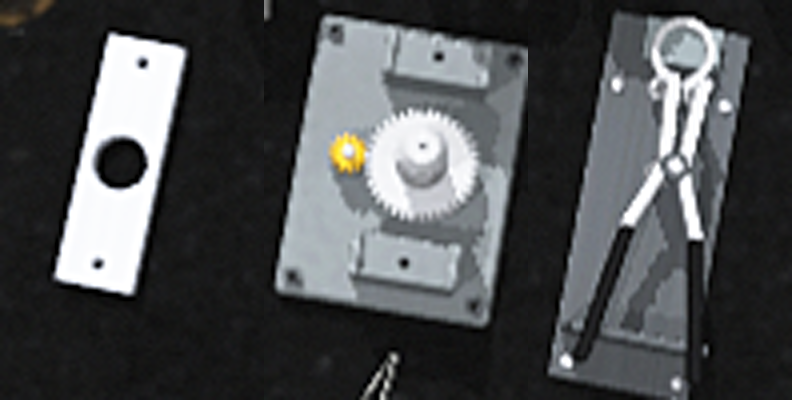

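Crops: the bridge bore is at (120,162) with screw holes at (143,63) and (98,264). The spindle tip is at (423,147) with saddle holes at (438,57) and (404,263). The pliers' pivot is at (675,166), the circlip centre at (685,46), and the grip ends at (580,357) and (695,380). Now to turn these into positions.

```bash
python3 - <<'E'
from h import *
d=load('top0')
o={'B':(0,123,165),'D':(264,253,133),'P':(528,377,157)}
def P(k,x,y,z): a,u,v=o[k]; return at_z(d,(x-a+.5)/4-.5+u,(y+.5)/4-.5+v,z)
ang=lambda a,b: np.degrees(np.arctan2(*(a-b)[1::-1]))
b,h1,h2=P('B',120,162,10),P('B',143,63,10),P('B',98,264,10); print('bridge',b,(h1+h2)/2,np.linalg.norm(h1-h2),ang(h1,h2))
s,h1,h2=P('D',423,147,89),P('D',438,57,50),P('D',404,263,50); print('spindle',s,(h1+h2)/2,np.linalg.norm(h1-h2),ang(h1,h2))
pv,c=P('P',675,166,50),P('P',685,46,19); gl,gr=P('P',580,357,46),P('P',695,380,46)
print('piv',pv,'circ',c,np.linalg.norm((c-pv)[:2]),ang(c,pv),'gr',gl,gr,ang(pv,(gl+gr)/2),np.linalg.norm(((gl+gr)/2-pv)[:2]))
from h import env
E
```

```text
bridge [515.93688426 312.41675679  10.        ] [515.35206849 312.05477176  10.        ] 123.81269222807857 -11.596323074647318
spindle [584.17505296 -22.24774919  89.        ] [584.34042713 -21.9231094   50.        ] 123.36729913675516 -9.93304236691281
piv [ 521.26639609 -302.23383282   50.        ] circ [ 597.64818972 -319.05699137   19.        ] 78.21251217860734 -12.421129488273046 gr [ 411.71755918 -244.38296284   46.        ] [ 397.86986446 -309.98787234   46.        ] -12.137071835058633 119.13567596392517
```

```bash
cat >> h.py <<'E'
def Rt(yaw,pit=0):  # pit>0 (rad): lifts the far (+tool z) end
    return R.from_euler('z',yaw,degrees=True)*R.from_euler('x',-90,degrees=True)*R.from_rotvec([pit,0,0])
def go(xyz,yaw,pit=0,base=None):
    s=env.state(); p,r=(s['ee_pos'],R.from_euler('xyz',s['ee_rot'],degrees=True)) if base is None else (np.array(base[0]),Rt(*base[1:]))
    print('turn',(r.inv()*Rt(yaw,pit)).as_rotvec().round(4),'shift',r.inv().apply(np.array(xyz)-p).round(1),'| now',p.round(1),r.as_euler('xyz',degrees=True).round(2),s['force'].round(1),s['gripper_width'])
E
python3 - <<'E'
from h import *
go([515.6,312.2,260],78.4,base=([141.03,557.44,404.78],75.8))
E
```

```text
turn [ 0.     -0.0454  0.    ] shift [-145.9  144.8 -423.3] | now [141.  557.4 404.8] [-90.    0.   75.8] [ 0.2 -0.2 -0.8] 91.41094912459175
```

Call:
carry_out:
  increments:
    - [[0,-0.011,0],[-36,36,-30],0]
    - [[0,-0.022,0],[-50,50,-70],0]
    - [[0,-0.045,0],[-65,65,-110],0]
    - [[0,-0.045,0],[-80,80,-150],0]
    - [[0,-0.045,0],[-95,95,-190],0]
    - [[0,-0.045,0],[-110,105,-230],0]
    - [[0,-0.045,0],[-120,115,-270],0]
    - [[0,-0.045,0],[-130,125,-310],0]
    - [[0,-0.045,0],[-138,135,-350],0]
    - [[0,-0.045,0],[-146,145,-388],0]
  force: 30

```text
time_s: 0.93
ee_pos: [455.7, 332.8, 266.7]
ee_rot: [-90.0, 0.0, 78.4]
force: [-0.2, 0.3, 1.0]
gripper_width: 90.9
```

Call:
carry_out:
  increments:
    - [[0,0,0],[0,0,-25],0]
    - [[0,0,0],[0,0,-35],0]
    - [[0,0,0],[0,0,-35],0]
    - [[0,0,0],[0,0,-35],0]

```text
time_s: 1.27
ee_pos: [488.1, 327.3, 267.1]
ee_rot: [-89.9, 0.0, 78.3]
force: [0.3, -0.3, -0.9]
gripper_width: 91.1
```

```bash
python3 - <<'E'
from h import *
d=shot('top','t1')
go([515.6,312.2,194],78.4)
f=d['frame']; cv2.imwrite('pics/t1c.png',cv2.resize(f[150:260,90:230],None,fx=5,fy=5,interpolation=cv2.INTER_CUBIC))
E
```

```text
turn [-0.0014  0.0002 -0.0005] shift [ -9.4  73.3 -30.8] | now [487.4 327.6 267.3] [-8.992e+01  3.000e-02  7.841e+01] [-0.4  0.1 -0.6] 91.56829031314622
```

Call:
carry_out:
  increments:
    - [[0,0,0],[-9.4,10,-30.8],0]
    - [[0,0,0],[-9.4,35,-30.8],0]
    - [[0,0,0],[-9.4,55,-30.8],0]
    - [[0,0,0],[-9.4,67,-30.8],0]
    - [[0,0,0],[-9.4,73,-30.8],0]
    - [[0,0,0],[-9.4,73,-30.8],0]

```text
time_s: 1.82
ee_pos: [515.2, 312.5, 193.5]
ee_rot: [-89.9, 0.1, 78.5]
force: [0.2, -0.5, 0.6]
gripper_width: 91.4
```

```bash
python3 - <<'E'
from h import *
d=shot('top','t2'); e=shot('scene','s2')
go([515.6,312.2,193.5],78.4)
f=d['frame']; g=e['frame']
cv2.imwrite('pics/t2c.png',np.hstack([cv2.resize(f[160:250,110:200],(400,400),interpolation=cv2.INTER_CUBIC),cv2.resize(g[140:230,170:260],(400,400),interpolation=cv2.INTER_CUBIC)]))
E
```

```text
turn [0.0006 0.0011 0.0007] shift [-0.6  1.7  0.6] | now [516.3 312.6 195.2] [-9.004e+01 -4.000e-02  7.846e+01] [ 0.4 -0.9 -0.3] 91.57286806425093
```

View pics/t2c.png

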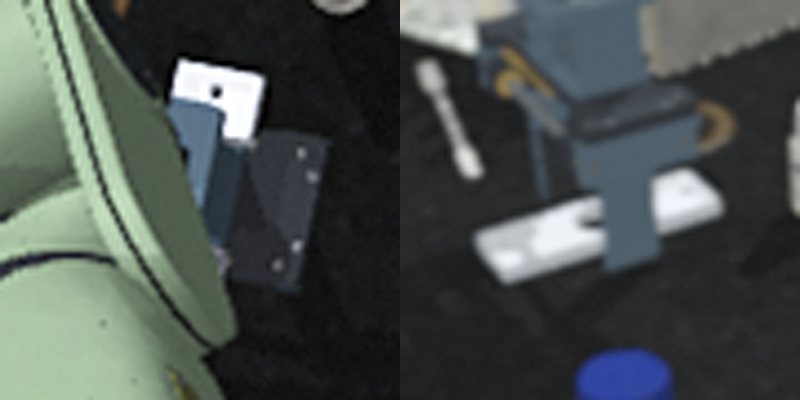

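The finger stands near the middle of the bar in the scene crop (about (632,265), bar edge mid at (612,245)). The small offset along the bar doesn't matter for the grip. Closing and lifting.

Call:
carry_out:
  increments:
    - [[0,0,0],[0,0.7,0],1]
    - [[0,0,0],[0,0.7,0],1]
    - [[0,0,0],[0,0.7,0],1]
    - [[0,0,0],[0,0.7,0],1]
    - [[0,0,0],[0,0.7,0],1]
    - [[0,0,0],[0,0.7,0],1]
    - [[0,0,0],[0,0.7,0],1]
    - [[0,0,0],[0,0.7,0],1]
  force: 35

```text
time_s: 2.58
ee_pos: [517.0, 311.9, 193.8]
ee_rot: [-90.0, -0.0, 78.4]
force: [1.0, -0.4, 0.3]
gripper_width: 45.9
```

Call:
carry_out:
  increments:
    - [[0,0,0],[0,0,0],1]
    - [[0,0,0],[0,-10,0],1]
    - [[0,0,0],[0,-30,0],1]
    - [[0,0,0],[0,-60,0],1]
    - [[0,0,0],[0,-90,0],1]
    - [[0,0,0],[0,-110,0],1]
    - [[0,0,0],[0,-120,0],1]
    - [[0,0,0],[0,-120,0],1]

```text
time_s: 3.25
ee_pos: [517.2, 312.0, 316.4]
ee_rot: [-90.2, -0.2, 78.4]
force: [0.3, -0.4, -1.6]
gripper_width: 45.6
```

```bash
python3 - <<'E'
from h import *
# bar yaw = tool yaw - 90
go([584.3,-22.1,315],80.0)
E
```

```text
turn [ 0.0038 -0.0282  0.0032] shift [-313.7    0.9 -133. ] | now [517.2 312.  316.4] [-90.21  -0.19  78.38] [ 0.3 -0.4 -1.6] 45.566017362586734
```

Call:
carry_out:
  increments:
    - [[0,-0.002,0],[-10,0,-4],1]
    - [[0,-0.004,0],[-28,0,-12],1]
    - [[0,-0.007,0],[-55,0,-23],1]
    - [[0,-0.01,0],[-87,0,-37],1]
    - [[0,-0.013,0],[-121,0,-51],1]
    - [[0,-0.016,0],[-155,0,-65],1]
    - [[0,-0.019,0],[-189,0,-79],1]
    - [[0,-0.022,0],[-222,0,-94],1]
    - [[0,-0.025,0],[-252,0,-107],1]
    - [[0,-0.028,0],[-278,0,-118],1]

```text
time_s: 4.08
ee_pos: [575.8, 12.7, 311.3]
ee_rot: [-89.7, 0.1, 79.9]
force: [0.7, 0.9, -1.0]
gripper_width: 45.5
```

Call:
carry_out:
  increments:
    - [[0,0,0],[-18,0,-8],1]
    - [[0,0,0],[-29,0,-12],1]
    - [[0,0,0],[-36,0,-15],1]
    - [[0,0,0],[-36,0,-15],1]
    - [[0,0,0],[-36,0,-15],1]

```text
time_s: 4.5
ee_pos: [584.6, -22.0, 312.9]
ee_rot: [-89.9, -0.0, 80.0]
force: [-0.1, -0.1, -1.6]
gripper_width: 45.6
```

```bash
python3 - <<'E'
from h import *
d=shot('top','t3'); e=shot('scene','s3')
go([584.3,-22.1,315],80.0)
f=d['frame']; g=e['frame']
cv2.imwrite('pics/t3c.png',np.hstack([cv2.resize(f[120:220,240:340],(400,400),interpolation=cv2.INTER_CUBIC),cv2.resize(g[150:250,265:365],(400,400),interpolation=cv2.INTER_CUBIC)]))
for p in ([584.3,-22.1,89],[584.3,-22.1,134]): print(proj(d,p),proj(e,p))
E
```

```text
turn [-0.001   0.001   0.0004] shift [-0.9 -1.6  0.2] | now [584.7 -21.2 313.4] [-8.994e+01 -2.000e-02  8.006e+01] [ 0.5 -0.6 -1.6] 45.630347090632306
(np.float64(292.3087559246422), np.float64(169.3211221217602)) (np.float64(317.9377865818259), np.float64(201.28814527014748))
(np.float64(292.71896186510213), np.float64(165.39929664084124)) (np.float64(318.59751747185567), np.float64(184.98020762039226))
```

View pics/t3c.png

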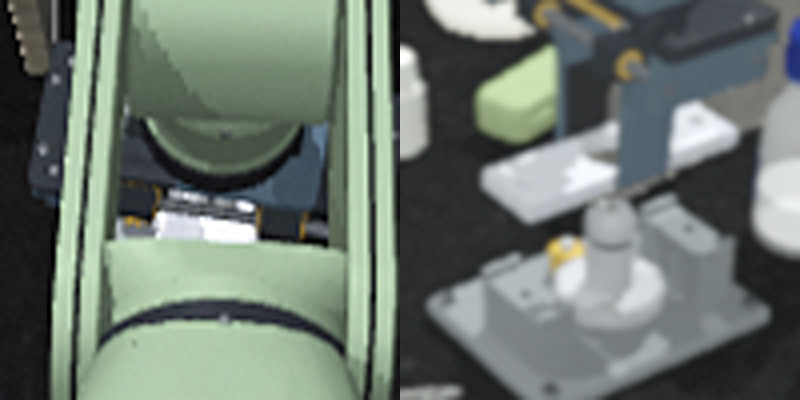

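Spindle top seen at crop (212,205) against a predicted (213,207), so the calibration agrees. Next I overlay the predicted bridge outline to find its slip along the bar.

```bash
python3 - <<'E'
from h import *
e=load('s3'); f=e['frame']; u0,v0,w,h,s=280,165,75,50,10
im=cv2.resize(f[v0:v0+h,u0:u0+w],None,fx=s,fy=s,interpolation=cv2.INTER_CUBIC)
a=np.radians(-10); X=np.array([np.cos(a),np.sin(a),0]);Y=np.array([-np.sin(a),np.cos(a),0])
c=np.array([584.5,-21.8,119.6])
for z,col in((0,(0,0,255)),(10,(0,200,0))):
    q=[proj(e,c+X*sx*75+Y*sy*23+[0,0,z]) for sx,sy in((-1,-1),(1,-1),(1,1),(-1,1))]
    q=((np.array(q)-[u0,v0]+.5)*s-.5); print(z,q.round(0).tolist())
    cv2.polylines(im,[q.round().astype(int)],True,col,1)
print('px/10mm along X',(np.array(proj(e,c+X*10))-proj(e,c))*s)
cv2.imwrite('pics/s3o.png',im)
E
```

```text
0 [[182.0, 401.0], [697.0, 205.0], [573.0, 126.0], [67.0, 311.0]]
10 [[183.0, 364.0], [701.0, 168.0], [576.0, 90.0], [66.0, 273.0]]
px/10mm along X [ 33.8712383  -12.62918254]
```

View pics/s3o.png

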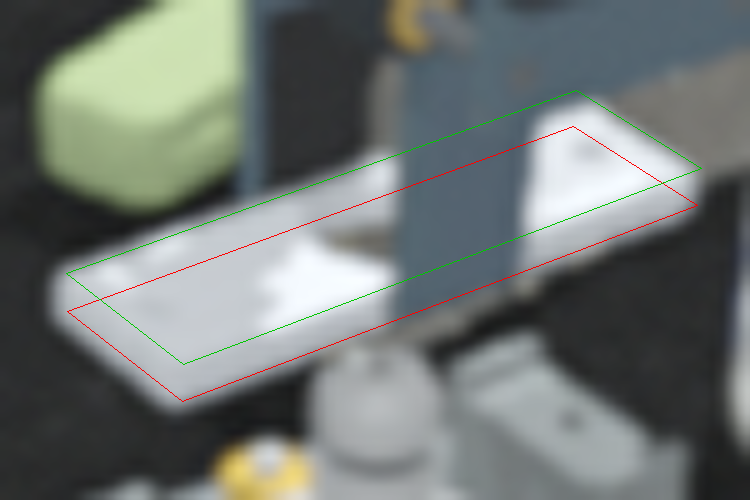

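```bash
python3 - <<'E'
from h import *
e=load('s3'); g=e['frame'].astype(np.float32).min(2)
a=np.radians(-10); X=np.array([np.cos(a),np.sin(a),0]);Y=np.array([-np.sin(a),np.cos(a),0])
c=np.array([584.5,-21.8,119.6]); t=np.arange(-9,9.01,.25)
def edge(pf):
    q=np.array([proj(e,pf(k)) for k in t],np.float32)
    v=cv2.remap(g,q[:,0].reshape(1,-1),q[:,1].reshape(1,-1),cv2.INTER_CUBIC)[0]
    dv=np.abs(np.gradient(cv2.GaussianBlur(v[None],(9,1),2)[0])); w=dv**2*(dv>.4*dv.max()); return round(float((w*t).sum()/w.sum()),1)
print('left',[edge(lambda k:c+X*(-75+k)+Y*y) for y in(-18,-9,0,9,18)])
print('right',[edge(lambda k:c+X*(75+k)+Y*y+[0,0,10]) for y in(-18,-12,-6,0)])
print('front',[edge(lambda k:c+X*x+Y*(-23+k)) for x in(-65,-50,-35,-20,40,50,65)])
print('back',[edge(lambda k:c+X*x+Y*(23+k)+[0,0,10]) for x in(-65,-50,-40,-30)])
E
```

```text
left [-4.4, -3.8, -4.8, -4.5, -4.2]
right [-1.6, -1.7, -1.9, -1.2]
front [-2.4, -2.3, -1.6, 0.1, -4.0, -2.3, -2.9]
back [1.9, 2.8, 3.7, 3.2]
```

```bash
python3 - <<'E'
from h import *
go([587.2,-22.6,286],80.0)
E
```

```text
turn [-0.001   0.001   0.0004] shift [-0.9 27.4 -2.7] | now [584.7 -21.2 313.4] [-8.994e+01 -2.000e-02  8.006e+01] [ 0.5 -0.6 -1.6] 45.630347090632306
```

Call:
carry_out:
  increments:
    - [[0,0,0],[-0.4,5,-2.8],1]
    - [[0,0,0],[-0.4,16,-2.8],1]
    - [[0,0,0],[-0.4,24,-2.8],1]
    - [[0,0,0],[-0.4,31,-2.8],1]
    - [[0,0,0],[-0.4,36,-2.8],1]
    - [[0,0,0],[-0.4,41,-2.8],1]
    - [[0,0,0],[-0.4,45,-2.8],1]
    - [[0,0,0],[-0.4,48,-2.8],1]
    - [[0,0,0],[-0.4,48,-2.8],1]

```text
time_s: 5.35
ee_pos: [587.5, -23.0, 265.0]
ee_rot: [-89.9, -0.0, 80.0]
force: [0.5, 1.6, -2.7]
gripper_width: 45.8
```

```bash
python3 - <<'E'
from h import *
e=shot('scene','s4'); g=e['frame']; go([587.2,-22.6,243.8],80.0)
cv2.imwrite('pics/s4c.png',cv2.resize(g[165:245,265:365],None,fx=6,fy=6,interpolation=cv2.INTER_CUBIC))
E
```

```text
turn [-0.0012 -0.0005  0.0004] shift [ 0.3 21.5  0.3] | now [587.5 -23.  265.3] [-8.993e+01 -2.000e-02  7.997e+01] [-1.   2.8 -2.1] 45.776272173946076
```

View pics/s4c.png

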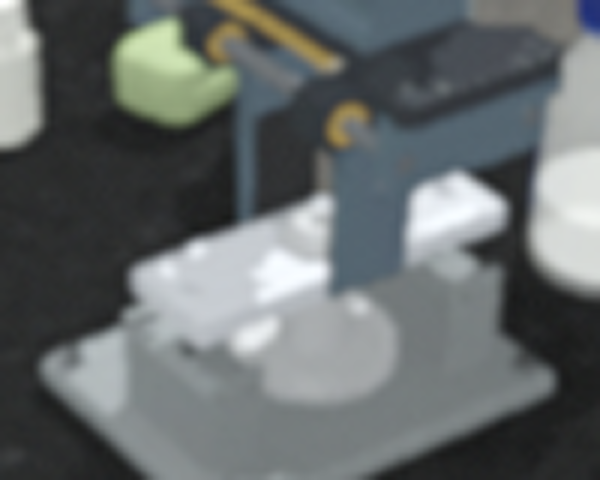

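The bore has gone over the spindle tip (visible at (318,225)) with about 2 N sideways in +y. I nudge 0.7 mm that way and lower it to the saddles.

Call:
carry_out:
  increments:
    - [[0,0,0],[0.7,3,0],1]
    - [[0,0,0],[0.7,7,0],1]
    - [[0,0,0],[0.7,11,0],1]
    - [[0,0,0],[0.7,14,0],1]
    - [[0,0,0],[0.7,17,0],1]
    - [[0,0,0],[0.7,18.5,0],1]
    - [[0,0,0],[0.7,20,0],1]
    - [[0,0,0],[0.7,20,0],1]

```text
time_s: 6.07
ee_pos: [587.8, -22.5, 245.3]
ee_rot: [-90.0, 0.0, 80.0]
force: [-0.4, 0.4, -1.8]
gripper_width: 45.4
```

Call:
carry_out:
  increments:
    - [[0,0,0],[0,1,0],1]
    - [[0,0,0],[0,2,0],1]
    - [[0,0,0],[0,2,0],1]

```text
time_s: 6.32
ee_pos: [587.8, -22.5, 243.8]
ee_rot: [-90.0, -0.0, 80.0]
force: [-1.0, 1.2, -1.5]
gripper_width: 45.1
```

Call:
carry_out:
  increments:
    - [[0,0,0],[0,0.7,0],1]
    - [[0,0,0],[0,1.2,0],1]
    - [[0,0,0],[0,1.2,0],1]

```text
time_s: 6.57
ee_pos: [587.7, -22.5, 243.8]
ee_rot: [-90.0, -0.0, 80.0]
force: [-3.3, 1.6, 6.7]
gripper_width: 45.8
```

Contact at the expected height, so I let go and rise.

Call:
carry_out:
  increments:
    - [[0,0,0],[0,-0.7,0],0.35]
    - [[0,0,0],[0,-0.7,0],0.2]
    - [[0,0,0],[0,-0.7,0],0.1]
    - [[0,0,0],[0,-0.7,0],0.1]
    - [[0,0,0],[0,-10,0],0.1]
    - [[0,0,0],[0,-35,0],0.1]
    - [[0,0,0],[0,-70,0],0.1]
    - [[0,0,0],[0,-95,0],0]
    - [[0,0,0],[0,-100,0],0]

```text
time_s: 7.32
ee_pos: [588.9, -22.6, 348.1]
ee_rot: [-90.6, -0.1, 80.0]
force: [0.8, -0.1, 0.7]
gripper_width: 90.4
```

```bash
python3 - <<'E'
from h import *
go([468,-290.7,300],77.8)
E
```

```text
turn [0.01   0.0382 0.0014] shift [-285.1   47.1   72.9] | now [588.9 -22.6 348.1] [-9.057e+01 -7.000e-02  7.999e+01] [ 0.8 -0.1  0.7] 90.44469949296712
```

Call:
carry_out:
  increments:
    - [[0,0.004,0],[-15,2,4],0]
    - [[0,0.01,0],[-45,6,11],0]
    - [[0,0.018,0],[-80,12,20],0]
    - [[0,0.026,0],[-118,18,30],0]
    - [[0,0.032,0],[-156,24,40],0]
    - [[0,0.038,0],[-194,30,50],0]
    - [[0,0.038,0],[-230,36,60],0]
    - [[0,0.038,0],[-262,42,67],0]
    - [[0,0.038,0],[-280,46,71],0]
    - [[0,0.038,0],[-285,47,73],0]

```text
time_s: 8.15
ee_pos: [463.9, -293.1, 293.4]
ee_rot: [-89.8, -0.0, 77.6]
force: [0.2, 0.4, -0.9]
gripper_width: 91.2
```

Call:
carry_out:
  increments:
    - [[0,0,0],[0,0,0],0]

```text
time_s: 8.23
ee_pos: [464.8, -291.5, 294.0]
ee_rot: [-89.8, -0.1, 77.6]
force: [0.6, 1.3, 0.1]
gripper_width: 90.9
```

```bash
python3 - <<'E'
from h import *
d=shot('top','t5'); e=shot('scene','s5')
go([468,-290.7,218],77.8)
f=d['frame']; g=e['frame']
cv2.imwrite('pics/c5.png',np.hstack([cv2.resize(f[133:233,253:319],(264*3//2,600),interpolation=cv2.INTER_CUBIC),cv2.resize(g[250:350,330:396+0],(396,600),interpolation=cv2.INTER_CUBIC)]))
cv2.imwrite('pics/s5p.png',cv2.resize(g[250:350,330:450],(720,600),interpolation=cv2.INTER_CUBIC))
cv2.imwrite('pics/c5.png',np.hstack([cv2.resize(f[133:233,253:319],(330,500),interpolation=cv2.INTER_CUBIC),cv2.resize(g[250:350,330:424],(470,500),interpolation=cv2.INTER_CUBIC)]))
E
```

```text
turn [-0.0012 -0.0002  0.0011] shift [-0.4 76.9 -2.1] | now [ 466.1 -290.   295. ] [-8.993e+01 -6.000e-02  7.779e+01] [0.6 0.2 0.9] 91.0611440309106
```

View pics/c5.png

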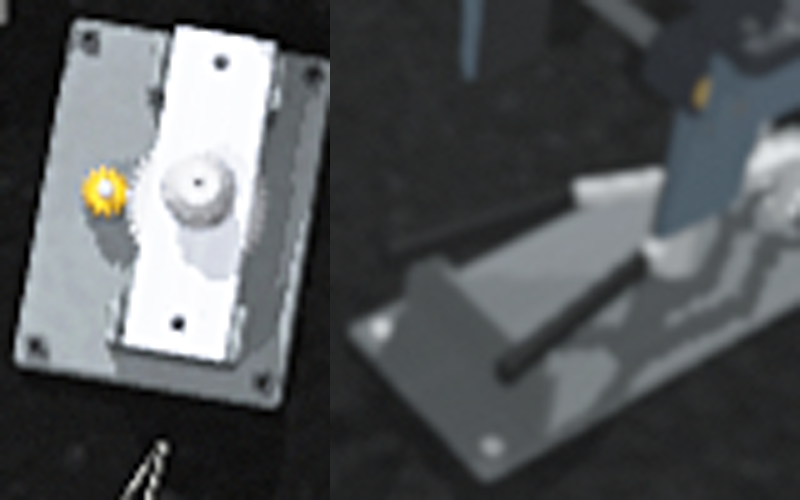

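The bridge lies flat between the four lips with the spindle through its bore (crop (198,185)). The pliers' near grip starts at about (645,260) and ends at (505,372), so I use that to check the grip point along the axis.

```bash
python3 - <<'E'
from h import *
d=load('t5'); e=load('s5')
for u in[(645,260),(505,372),(575,195),(395,245)]:
    p=at_z(e,(u[0]-330+.5)/5-.5+330,(u[1]+.5)/5-.5+250,48)
    a=np.radians(-12.2); r=p[:2]-[468,-290.7]; print(p.round(1),'along',(r@[np.cos(a),np.sin(a)]).round(1),'across',(r@[-np.sin(a),np.cos(a)]).round(1))
t=load('top0')
for x,y in((629,228),(694,240),(580,357),(695,380)):
    p=at_z(t,(x-528+.5)/4-.5+377,(y+.5)/4-.5+157,50); r=p[:2]-[468,-290.7]; print('top',p.round(1),'along',(r@[np.cos(a),np.sin(a)]).round(1),'across',(r@[-np.sin(a),np.cos(a)]).round(1))
# bridge flatness from depth
a=np.radians(-10); X=np.array([np.cos(a),np.sin(a),0])
for k in(-65,-50,-30,30,50,65):
    u,v=proj(d,np.array([584.3,-22.1,60])+X*k); 
    print(k,round(np.median([at_depth(d,u+i,v+j)[2] for i in(-2,-1,0,1,2) for j in(-1,0,1)]),1))
E
```

```text
[ 476.6 -312.4   48. ] along 13.0 across -19.4
[ 396.1 -308.7   48. ] along -66.4 across -32.8
[ 485.9 -273.7   48. ] along 13.9 across 20.4
[ 415.7 -241.9   48. ] along -61.5 across 36.6
top [ 485.5 -274.3   50. ] along 13.6 across 19.7
top [ 478.2 -311.5   50. ] along 14.3 across -18.2
top [ 411.6 -243.6   50. ] along -65.1 across 34.2
top [ 397.8 -308.9   50. ] along -64.8 across -32.7
-65 59.6
-50 60.2
-30 59.4
30 59.7
50 58.5
65 57.7
```

Call:
carry_out:
  increments:
    - [[0,0,0],[0,15,-1.5],0]
    - [[0,0,0],[0,35,-1.5],0]
    - [[0,0,0],[0,55,-1.5],0]
    - [[0,0,0],[0,70,-1.5],0]
    - [[0,0,0],[0,77,-1.5],0]
    - [[0,0,0],[0,77,-1.5],0]

```text
time_s: 8.83
ee_pos: [467.9, -289.3, 217.1]
ee_rot: [-89.8, -0.1, 77.9]
force: [-0.2, 0.1, -0.1]
gripper_width: 91.1
```

Call:
carry_out:
  increments:
    - [[0,0,0],[0,0,0],1]
    - [[0,0,0],[0,0,0],1]
    - [[0,0,0],[0,0,0],1]
    - [[0,0,0],[0,0,0],1]
    - [[0,0,0],[0,0,0],1]
    - [[0,0,0],[0,0,0],1]
    - [[0,0,0],[0,0,0],1]
    - [[0,0,0],[0,0,0],1]
    - [[0,0,0],[0,0,0],1]
    - [[0,0,0],[0,0,0],1]
  force: 30

```text
time_s: 9.67
ee_pos: [467.7, -290.5, 219.0]
ee_rot: [-90.0, -0.1, 77.8]
force: [-1.7, 3.4, 6.4]
gripper_width: 31.9
```

Call:
carry_out:
  increments:
    - [[0,0,0],[0,0,0],1]
    - [[0,0,0],[0,0,0],1]
    - [[0,0,0],[0,0,0],1]

```text
time_s: 9.92
ee_pos: [467.7, -290.4, 219.0]
ee_rot: [-90.0, -0.1, 77.8]
force: [-1.0, 3.1, 6.0]
gripper_width: 32.4
```

Call:
carry_out:
  increments:
    - [[0,0,0],[0,-3,0],1]
    - [[0,0,0],[0,-8,0],1]
    - [[0,0,0],[0,-16,0],1]
    - [[0,0,0],[0,-30,0],1]
    - [[0,0,0],[0,-48,0],1]
    - [[0,0,0],[0,-65,0],1]
    - [[0,0,0],[0,-75,0],1]
    - [[0,0,0],[0,-80,0],1]
    - [[0,0,0],[0,-80,0],1]

```text
time_s: 10.67
ee_pos: [467.9, -290.9, 299.6]
ee_rot: [-90.1, 0.0, 77.8]
force: [-1.0, -0.3, -3.0]
gripper_width: 32.3
```

```bash
python3 - <<'E'
from h import *
d=shot('top','t6'); e=shot('scene','s6')
go([468,-290.7,298],77.8)
f=d['frame']; g=e['frame']
cv2.imwrite('pics/c6.png',np.hstack([cv2.resize(f[140:225,380:450],(390,474),interpolation=cv2.INTER_CUBIC),cv2.resize(g[220:320,360:446],(408,474),interpolation=cv2.INTER_CUBIC)]))
E
```

```text
turn [-0.0011  0.0001  0.0004] shift [ 0.  -0.1 -0.5] | now [ 467.5 -290.6  297.9] [-8.994e+01 -3.000e-02  7.780e+01] [-0.6  0.1 -2. ] 32.227840571246894
```

View pics/c6.png

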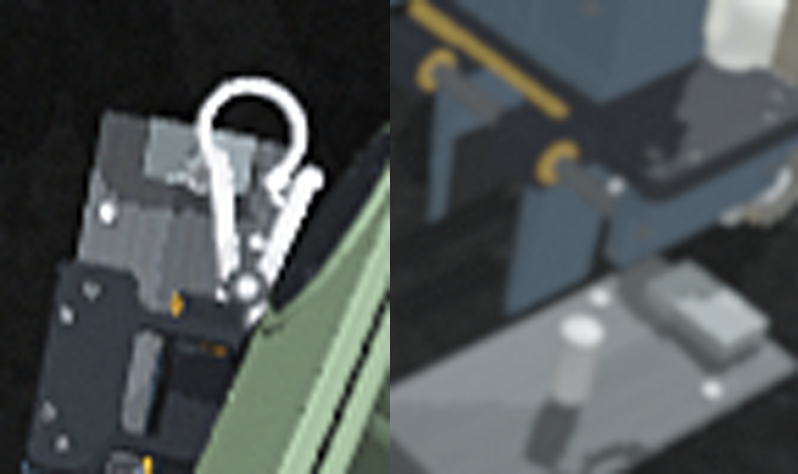

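Picture 9: pliers and circlip are lifted clear of the stand, with the circlip spread wide (ring centre at about (252,130) in the left crop, tips at (215,165) and (312,180)). Next I compute its offset from the tool.

```bash
python3 - <<'E'
from h import *
d=load('t6'); f=d['frame'].astype(np.float32).min(2)
cr=lambda x,y:((x+.5)/(390/70)-.5+380,(y+.5)/(474/85)-.5+140)
tcp=np.array([467.7,-290.7]); a=np.radians(-12.2); A=np.array([np.cos(a),np.sin(a)]);B=np.array([-A[1],A[0]])
for n,x,y in(('back outer',252,76),('left outer',196,135),('right outer',309,135),('back inner',252,93),('left inner',211,135),('right inner',292,135),('ctr',252,132),('tipL',215,165),('tipR',312,178),('pivot',247,287)):
    p=at_z(d,*cr(x,y),126 if n=='pivot' else 96)[:2]; print(n,p.round(1),((p-tcp)@A).round(1),((p-tcp)@B).round(1))
# circle fit to bright ring, sub-pixel outer edge
u0,v0=cr(252,132); 
c0=at_z(d,u0,v0,96)[:2]
pts=[]
for th in np.radians(np.arange(-100,101,10)):
    dr=np.cos(th)*A+np.sin(th)*B; rr=np.arange(10,32,.5)
    q=np.array([proj(d,[*(c0+dr*r),96]) for r in rr],np.float32)
    v=cv2.remap(f,q[:,0].reshape(1,-1),q[:,1].reshape(1,-1),cv2.INTER_LINEAR)[0]
    w=np.clip(v-v.max()*.5,0,None); pts.append(c0+dr*(w*rr).sum()/w.sum())
pts=np.array(pts); M=np.c_[2*pts,np.ones(len(pts))]; s=np.linalg.lstsq(M,(pts**2).sum(1),rcond=None)[0]
c=s[:2]; r=np.sqrt(s[2]+c@c); print('fit',c,r,'res',(np.linalg.norm(pts-c,axis=1)-r).round(1),'along',(c-tcp)@A,'across',(c-tcp)@B)
E
```

```text
back outer [ 616.7 -320.3] 151.9 2.6
left outer [ 592.8 -296.7] 123.5 20.6
right outer [ 592.3 -342.2] 132.7 -24.0
back inner [ 609.8 -320. ] 145.0 1.4
left inner [ 592.7 -302.7] 124.7 14.7
right inner [ 592.4 -335.4] 131.3 -17.3
ctr [ 593.8 -319.3] 129.3 -1.3
tipL [ 580.4 -303.8] 113.0 11.0
tipR [ 574.8 -342.6] 115.6 -28.1
pivot [ 526.4 -306.3] 60.7 -2.8
fit [ 593.45825614 -319.10580297] 19.507121324256865 res [-0.1  0.1 -0.1  0.2 -0.1  0.   0.1  0.1 -0.  -0.1 -0.2 -0.2  0.1 -0.1
  0.5 -0.  -0.1 -0.2  0.1 -0.3  0.3] along 128.92096892246943 across -1.1884454273342073
```

```bash
cat >> h.py <<'E'
OFF=np.array([-1.2,203.5,-128.9]); SP=np.array([584.3,-22.1])
def tcp_for(z,yaw=77.8,pit=-.06,off=OFF,xy=SP): return np.array([*xy,z])-Rt(yaw,pit).apply(off)
E
python3 - <<'E'
from h import *
d=load('t6'); c=np.array([593.5,-319.1]); f=d['frame'].min(2)
P=[]
a=np.radians(-12.2); A=np.array([np.cos(a),np.sin(a)]);B=np.array([-A[1],A[0]])
for v in range(148,175):
    for u in range(412,438):
        if f[v,u]>150 and d['z_map'][v,u]>0:
            p=at_depth(d,u,v); r=p[:2]-c
            if 17<np.hypot(*r)<22.5 and 70<p[2]<120 and r@A>-10: P.append([r@A,r@B,p[2]])
P=np.array(P); s,res,_,_=np.linalg.lstsq(np.c_[P[:,:2],np.ones(len(P))],P[:,2],rcond=None)
print(len(P),'slopes/height',s.round(3),'rms',np.std(P[:,2]-np.c_[P[:,:2],np.ones(len(P))]@s).round(2))
t=tcp_for(118); print(t); go(t,77.8,-.06)
E
```

```text
65 slopes/height [-8.600e-02  3.000e-03  9.906e+01] rms 2.41
[446.86430418   8.84237634 313.40444944]
turn [-0.0611  0.0001  0.0005] shift [288.4 -15.3  83.5] | now [ 467.5 -290.6  297.9] [-8.994e+01 -3.000e-02  7.780e+01] [-0.6  0.1 -2. ] 32.227840571246894
```

Call:
carry_out:
  increments:
    - [[-0.01,0,0],[3,-5,1],1]
    - [[-0.02,0,0],[12,-10,4],1]
    - [[-0.03,0,0],[28,-14,8],1]
    - [[-0.04,0,0],[52,-15,15],1]
    - [[-0.05,0,0],[80,-15,23],1]
    - [[-0.06,0,0],[108,-15,31],1]
    - [[-0.06,0,0],[136,-15,39],1]
    - [[-0.06,0,0],[164,-15,47],1]
    - [[-0.06,0,0],[192,-15,55],1]
    - [[-0.06,0,0],[220,-15,63],1]

```text
time_s: 11.6
ee_pos: [451.5, -59.9, 313.7]
ee_rot: [-93.4, -0.0, 77.8]
force: [0.8, -0.1, -2.1]
gripper_width: 32.2
```

Call:
carry_out:
  increments:
    - [[0,0,0],[25,-1.2,7.3],1]
    - [[0,0,0],[44,-2.1,13],1]
    - [[0,0,0],[58,-3,17],1]
    - [[0,0,0],[66,-4,19],1]
    - [[0,0,0],[69,-4.5,20],1]
    - [[0,0,0],[69,-4.5,20],1]
    - [[0,0,0],[69,-4.5,20],1]
    - [[0,0,0],[69,-4.5,20],1]

```text
time_s: 12.27
ee_pos: [447.5, 8.8, 316.8]
ee_rot: [-93.4, 0.0, 77.8]
force: [-0.0, -1.1, -2.4]
gripper_width: 32.3
```

```bash
python3 - <<'E'
from h import *
d=shot('top','t7'); e=shot('scene','s7')
go(tcp_for(118),77.8,-.06)
f=d['frame']; g=e['frame']
cv2.imwrite('pics/c7.png',np.hstack([cv2.resize(f[130:210,258:324],(396,480),interpolation=cv2.INTER_CUBIC),cv2.resize(g[160:240,285:351],(396,480),interpolation=cv2.INTER_CUBIC)]))
E
```

```text
turn [-0.0001 -0.0011 -0.0001] shift [0.1 3.3 0.9] | now [447.5   8.6 316.7] [-93.43   0.    77.74] [ 0.3  0.3 -1.8] 32.36281645368533
```

View pics/c7.png

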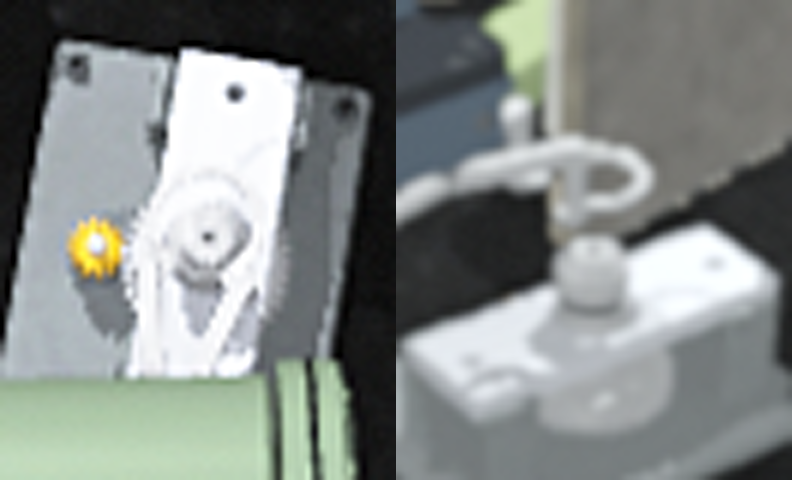

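Picture 10: the top view shows the ring round the spindle tip (tip centre (207,237), ring at about x 140–260). The scene view shows it hovering above the spindle, back at (650,180). I overlay predictions to refine position, height and tilt.

```bash
python3 - <<'E'
from h import *
d=load('t7'); e=load('s7'); r=Rt(77.75,-.06); t=np.array([447.5,8.7,316.8]); c=t+r.apply(OFF); print('pred centre',c)
A=np.array([np.cos(np.radians(-12.25)),np.sin(np.radians(-12.25)),0]);B=np.array([-A[1],A[0],0])
ims=[]
for q,u0,v0,w,h,s in((d,270,145,50,50,8),(e,290,170,50,50,8)):
    im=cv2.resize(q['frame'][v0:v0+h,u0:u0+w],None,fx=s,fy=s,interpolation=cv2.INTER_CUBIC)
    def draw(ctr,rad,col,lo=-130,hi=130):
        P=[proj(q,ctr+rad*(np.cos(k)*A+np.sin(k)*B)) for k in np.radians(np.arange(lo,hi+1,5))]
        cv2.polylines(im,[(((np.array(P)-[u0,v0]+.5)*s-.5)).round().astype(int)],False,col,1)
    draw(c+[0,0,2],22,(0,0,255)); draw(c+[0,0,2],17.5,(0,0,255))
    draw(np.array([*SP,89.]),9.5,(255,0,0),0,360); draw(np.array([*SP,82.]),15,(255,0,0),0,360)
    ims.append(im)
cv2.imwrite('pics/c7o.png',np.hstack(ims))
E
```

```text
pred centre [584.90864117 -22.36229982 121.39555056]
```

View pics/c7o.png

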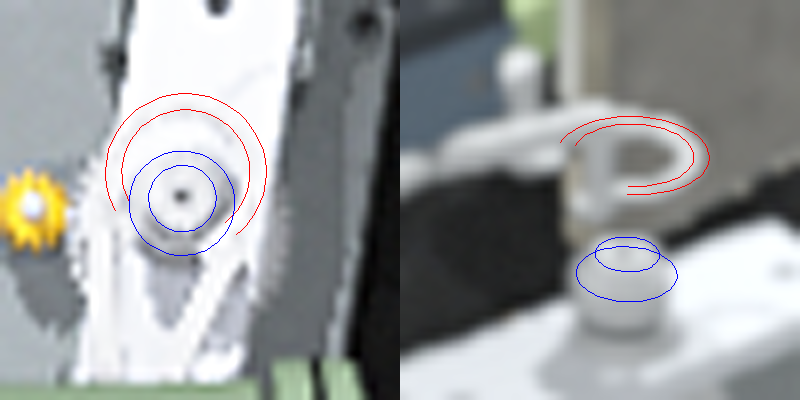

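```bash
cat > fit.py <<'E'
from h import *
from scipy.optimize import minimize
def ringpts(c,ta,n=None):
    A=np.array([np.cos(np.radians(-12.25)),np.sin(np.radians(-12.25)),0]);B=np.array([-A[1],A[0],0]); A=A+[0,0,ta]
    th=np.radians(np.arange(-115,116,3)); return A,B,th
def render(q,c,ta,box,s=6,ri=17.5,ro=22.3):
    u0,v0,w,h=box; m=np.zeros((h*s,w*s),np.uint8); A,B,th=ringpts(c,ta)
    f=lambda r,k,z:(((np.array(proj(q,c+r*(np.cos(k)*A+np.sin(k)*B)+[0,0,z]))-[u0,v0]+.5)*s-.5)*16).round().astype(np.int32)
    for k,k2 in zip(th[:-1],th[1:]):
        P=np.array([f(r,kk,z) for r in(ri,ro) for kk in(k,k2) for z in(-2,2)])
        cv2.fillConvexPoly(m,cv2.convexHull(P),255,shift=4)
    return cv2.resize(m,(w,h),interpolation=cv2.INTER_AREA).astype(float)/255
def score(q,bg,c,ta,box):
    u0,v0,w,h=box; df=(q['frame'].astype(float)-bg['frame'])[v0:v0+h,u0:u0+w].mean(2)
    m=cv2.GaussianBlur(render(q,c,ta,box),(0,0),.6)
    return m,df
E
python3 - <<'E'
from fit import *
e=load('s7'); bg=load('s5'); box=(311,180,22,18)
A=np.array([np.cos(np.radians(-12.25)),np.sin(np.radians(-12.25)),0]);B=np.array([-A[1],A[0],0])
c0=np.array([584.9,-22.4,121.4])
def cost(p,ret=0):
    c=c0+A*p[0]+[0,0,p[1]]; m,df=score(e,bg,c,p[2],box)
    # linear gain/offset
    M=np.c_[m.ravel(),np.ones(m.size)]; s,r,_,_=np.linalg.lstsq(M,df.ravel(),rcond=None); return r[0]/((df-df.mean())**2).sum()
best=[]
for al in(-2,0,2):
    for dz in np.arange(-3,5.1,1):
        for ta in np.arange(-.12,.13,.03): best.append((cost((al,dz,ta)),al,dz,ta))
for al in(-2,0,2): print([np.round(b,3).tolist() for b in sorted(b for b in best if b[1]==al)[:4]])
# spindle depth & ring depth from top
d=load('t7')
E
```

```text
[[0.381, -2.0, 4.0, -0.12], [0.384, -2.0, 4.0, -0.09], [0.389, -2.0, 3.0, -0.06], [0.389, -2.0, 3.0, -0.09]]
[[0.493, 0.0, 3.0, -0.12], [0.503, 0.0, 3.0, -0.09], [0.513, 0.0, 4.0, -0.12], [0.519, 0.0, 2.0, -0.09]]
[[0.642, 2.0, 2.0, -0.12], [0.649, 2.0, 3.0, -0.12], [0.658, 2.0, 2.0, -0.09], [0.672, 2.0, 1.0, -0.12]]
```

```bash
python3 - <<'E'
from fit import *
A=np.array([np.cos(np.radians(-12.25)),np.sin(np.radians(-12.25)),0]);B=np.array([-A[1],A[0],0]); c0=np.array([584.9,-22.4,121.4])
def cost(q,bg,box,p,ab):
    m,df=score(q,bg,c0+A*p[0]+B*p[3]+[0,0,p[1]],p[2],box)
    if ab: df=-np.abs(df)
    M=np.c_[m.ravel(),np.ones(m.size)]; s,r,_,_=np.linalg.lstsq(M,df.ravel(),rcond=None); return r[0]/((df-df.mean())**2).sum()
S=(load('s7'),load('s5'),(311,180,22,18)); T=(load('t7'),load('t5'),(281,153,24,16)); T6=(load('t6'),load('t5'),(412,148,28,22))
def fit(q,f,x0,ab=0):
    r=minimize(lambda x:cost(*q,f(x),ab),x0,method='Nelder-Mead',options=dict(xatol=.02,fatol=1e-4,initial_simplex=np.array([x0]+[np.array(x0)+np.eye(len(x0))[i]*2 for i in range(len(x0))]))); return r.x.round(2),round(r.fun,3)
print('scene al,dz | tilt,ac', [(ta,ac,fit(S,lambda x:(x[0],x[1],ta,ac),[-2,2])) for ta in(-.08,-.04,0,.04) for ac in(-1,1)])
for ab in(0,1): print('top7 al,ac',fit(T,lambda x:(x[0],2,0,x[1]),[0,0],ab))
c0=np.array([593.5,-319.1,96.])
print('top6',fit(T6,lambda x:(x[0],0,-.06,x[1]),[0,0]))
df=(T[0]['frame'].astype(float)-T[1]['frame']).mean(2)
cv2.imwrite('pics/df.png',cv2.resize(np.clip(128+df[145:195,270:320]*3,0,255).astype(np.uint8),None,fx=8,fy=8))
E
```

```text
scene al,dz | tilt,ac [(-0.08, -1, (array([-5.44,  5.07]), np.float64(0.31))), (-0.08, 1, (array([-3.91,  3.96]), np.float64(0.316))), (-0.04, -1, (array([-5.86,  5.09]), np.float64(0.298))), (-0.04, 1, (array([-3.91,  3.34]), np.float64(0.3))), (0, -1, (array([-6.29,  4.76]), np.float64(0.294))), (0, 1, (array([-4.44,  3.24]), np.float64(0.295))), (0.04, -1, (array([-6.41,  4.53]), np.float64(0.297))), (0.04, 1, (array([-4.78,  2.81]), np.float64(0.297)))]
top7 al,ac (array([-3.28, -1.07]), np.float64(0.85))
top7 al,ac (array([-3.32,  1.95]), np.float64(0.799))
top6 (array([-0.17,  0.17]), np.float64(0.248))
```

```bash
python3 - <<'E'
from h import *
print(Rt(77.8,-.06).inv().apply([0,110,0]))
E
```

```text
[107.51574837  -1.39390696  23.20389785]
```

Call:
carry_out:
  increments:
    - [[0,0,0],[8,0,1.7],1]
    - [[0,0,0],[28,-0.4,6],1]
    - [[0,0,0],[54,-0.7,11.6],1]
    - [[0,0,0],[80,-1,17.3],1]
    - [[0,0,0],[98,-1.3,21.1],1]
    - [[0,0,0],[107.5,-1.4,23.2],1]
    - [[0,0,0],[107.5,-1.4,23.2],1]
    - [[0,0,0],[107.5,-1.4,23.2],1]
    - [[0,0,0],[107.5,-1.4,23.2],1]
    - [[0,0,0],[107.5,-1.4,23.2],1]

```text
time_s: 13.2
ee_pos: [447.4, 118.4, 316.7]
ee_rot: [-93.4, 0.0, 77.7]
force: [-0.8, 0.7, -1.7]
gripper_width: 32.2
```

```bash
python3 - <<'E'
import fit
from fit import *
d=shot('top','t8'); e=shot('scene','s8'); st=env.state(); print(st['ee_pos'],st['ee_rot'],st['gripper_width'])
t=st['ee_pos']; c0=t+R.from_euler('xyz',st['ee_rot'],degrees=True).apply(OFF); print('pred',c0)
A=np.array([np.cos(np.radians(-12.25)),np.sin(np.radians(-12.25)),0]);B=np.array([-A[1],A[0],0])
f=d['frame'].astype(np.float32).min(2); z=c0[2]
c=c0[:2].copy()
for it in range(4):
    pts=[]
    for th in np.radians(np.arange(-100,101,10)):
        dr=np.cos(th)*A[:2]+np.sin(th)*B[:2]; rr=np.arange(12,29,.5)
        q=np.array([proj(d,[*(c+dr*r),z]) for r in rr],np.float32)
        v=cv2.remap(f,q[:,0].reshape(1,-1),q[:,1].reshape(1,-1),cv2.INTER_LINEAR)[0]
        w=np.clip(v-v.max()*.5,0,None); pts.append(c+dr*(w*rr).sum()/w.sum())
    pts=np.array(pts); s=np.linalg.lstsq(np.c_[2*pts,np.ones(len(pts))],(pts**2).sum(1),rcond=None)[0]; c=s[:2]; r=np.sqrt(s[2]+c@c)
print('top fit',c,r,(np.linalg.norm(pts-c,axis=1)-r).round(1),'dev along/across',((c-c0[:2])@A[:2]).round(1),((c-c0[:2])@B[:2]).round(1))
def cost(q,bg,box,p):
    m,df=score(q,bg,c0+A*p[0]+B*p[3]+[0,0,p[1]],p[2],box)
    M=np.c_[m.ravel(),np.ones(m.size)]; s,r,_,_=np.linalg.lstsq(M,df.ravel(),rcond=None); return r[0]/((df-df.mean())**2).sum()
def fit_(q,f,x0): 
    r=minimize(lambda x:cost(*q,f(x)),x0,method='Nelder-Mead',options=dict(xatol=.02,fatol=1e-4,initial_simplex=np.array([x0]+[np.array(x0)+np.eye(len(x0))[i]*2 for i in range(len(x0))]))); return r.x.round(2),round(r.fun,3)
u,v=proj(d,c0); T=(d,load('t5'),(int(u)-12,int(v)-12,24,17)); u,v=proj(e,c0); print('scene px',u,v)
S=(e,load('s5'),(int(u)-3,int(v)-8,15,16))
print('top',[fit_(T,lambda x:(x[0],dz,0,x[1]),[0,0]) for dz in(0,3)])
for ac in(-1,0,1): print('scene',ac,[(ta,fit_(S,lambda x:(x[0],x[1],ta,ac),[0,0])) for ta in(-.06,0,.06)])
P=[]
for vv in range(T[2][1],T[2][1]+18):
    for uu in range(T[2][0],T[2][0]+24):
        if f[vv,uu]>150:
            p=at_depth(d,uu,vv); rr=p[:2]-c
            if 16.5<np.hypot(*rr)<22.5 and 90<p[2]<150: P.append([rr@A[:2],rr@B[:2],p[2]])
P=np.array(P); M=np.c_[P[:,:2],np.ones(len(P))]; s=np.linalg.lstsq(M,P[:,2],rcond=None)[0]; print('depth top-surface',len(P),s.round(3))
E
```

```text
[447.46617709 118.46587762 316.81358778] [-9.34355365e+01  4.98586994e-03  7.77304639e+01] 32.03192264025797
pred [584.85323935  87.34171318 121.40380933]
top fit [584.16289974  88.63247287] 19.335090595626454 [ 0.1 -0.  -0.1 -0.3  0.1  0.1 -0.1 -0.   0.3  0.1 -0.1 -0.1  0.   0.
 -0.  -0.2 -0.   0.1  0.2 -0.1  0. ] dev along/across -0.9 1.1
scene px 286.07654218295215 173.31134863896062
top [(array([-1.73,  1.06]), np.float64(0.085)), (array([-2.33,  0.67]), np.float64(0.088))]
scene -1 [(-0.06, (array([-12.5 ,   6.93]), np.float64(0.699))), (0, (array([-12.49,   6.5 ]), np.float64(0.655))), (0.06, (array([-13.02,   5.98]), np.float64(0.614)))]
scene 0 [(-0.06, (array([-11.89,   6.3 ]), np.float64(0.7))), (0, (array([-12.35,   5.97]), np.float64(0.655))), (0.06, (array([-12.34,   5.38]), np.float64(0.62)))]
scene 1 [(-0.06, (array([-11.25,   5.64]), np.float64(0.699))), (0, (array([-11.33,   4.97]), np.float64(0.656))), (0.06, (array([-11.74,   4.68]), np.float64(0.615)))]
depth top-surface 75 [-4.40000e-02 -3.50000e-02  1.24236e+02]
```

```bash
sed -i 's/^OFF=.*/OFF=np.array([-.3,201.8,-127.0]); SP=np.array([584.7,-22.2])/' h.py; python3 - <<'E'
from h import *
t=tcp_for(118); print(t); go(t,77.8,-.06); print(Rt(77.8,-.06).inv().apply([0,0,-1]))
E
```

```text
[449.02749692   7.44036524 311.82144014]
turn [-0.     -0.0012 -0.0002] shift [-108.2    6.5  -24.8] | now [447.5 118.5 316.8] [-93.44   0.    77.73] [-0.4 -0.5 -2.5] 32.03192264025797
[0.         0.99820054 0.05996401]
```

Call:
carry_out:
  increments:
    - [[0,0,0],[-8,0,-1.8],1]
    - [[0,0,0],[-28,0.5,-6.4],1]
    - [[0,0,0],[-54,1,-12.4],1]
    - [[0,0,0],[-80,1.4,-18.4],1]
    - [[0,0,0],[-98,2,-22.5],1]
    - [[0,0,0],[-108,4,-24.8],1]
    - [[0,0,0],[-108.2,6.5,-24.8],1]
    - [[0,0,0],[-108.2,6.5,-24.8],1]
    - [[0,0,0],[-108.2,6.5,-24.8],1]
    - [[0,0,0],[-108.2,6.5,-24.8],1]

```text
time_s: 14.13
ee_pos: [449.2, 8.9, 311.7]
ee_rot: [-93.4, -0.0, 77.9]
force: [1.2, 0.3, -1.5]
gripper_width: 32.2
```

```bash
python3 - <<'E'
from h import *
for z in(118,92,69): go(tcp_for(z),77.8,-.06)
E
```

```text
turn [-0.0002  0.0011  0.0004] shift [-1.5 -0.1 -0.1] | now [449.2   8.9 311.7] [-9.343e+01 -2.000e-02  7.787e+01] [ 1.2  0.3 -1.5] 32.2292626417238
turn [-0.0002  0.0011  0.0004] shift [-1.5 25.9  1.4] | now [449.2   8.9 311.7] [-9.343e+01 -2.000e-02  7.787e+01] [ 1.2  0.3 -1.5] 32.2292626417238
turn [-0.0002  0.0011  0.0004] shift [-1.5 48.8  2.8] | now [449.2   8.9 311.7] [-9.343e+01 -2.000e-02  7.787e+01] [ 1.2  0.3 -1.5] 32.2292626417238
```

Call:
carry_out:
  increments:
    - [[0,0,0],[0,5,0.3],1]
    - [[0,0,0],[0,10,0.6],1]
    - [[0,0,0],[0,10,0.6],1]
    - [[0,0,0],[0,10,0.6],1]

```text
time_s: 14.47
ee_pos: [449.0, 8.5, 301.2]
ee_rot: [-93.4, 0.0, 77.8]
force: [0.5, 0.1, -1.1]
gripper_width: 32.1
```

```bash
python3 - <<'E'
from h import *
d=shot('top','t9'); shot('scene','s9')
for z in(108,80,69): go(tcp_for(z),77.8,-.06)
E
```

```text
turn [-0.0001  0.0004  0.0001] shift [-1.  -0.1  0. ] | now [449.2   8.4 301.7] [-9.343e+01 -1.000e-02  7.782e+01] [-0.2 -0.1 -2.8] 32.49791698544404
turn [-0.0001  0.0004  0.0001] shift [-1.  27.8  1.7] | now [449.2   8.4 301.7] [-9.343e+01 -1.000e-02  7.782e+01] [-0.2 -0.1 -2.8] 32.49791698544404
turn [-0.0001  0.0004  0.0001] shift [-1.  38.8  2.3] | now [449.2   8.4 301.7] [-9.343e+01 -1.000e-02  7.782e+01] [-0.2 -0.1 -2.8] 32.49791698544404
```

Shifting −0.8 mm across and descending in force-checked steps, first to just past the taper.

Call:
carry_out:
  increments:
    - [[0,0,0],[-0.4,3,0.2],1]
    - [[0,0,0],[-0.8,7,0.4],1]
    - [[0,0,0],[-0.8,11,0.7],1]
    - [[0,0,0],[-0.8,15,0.9],1]
    - [[0,0,0],[-0.8,18,1.1],1]
    - [[0,0,0],[-0.8,21,1.3],1]
    - [[0,0,0],[-0.8,23,1.4],1]
    - [[0,0,0],[-0.8,23,1.4],1]
    - [[0,0,0],[-0.8,23,1.4],1]

```text
time_s: 15.32
ee_pos: [449.0, 7.4, 278.6]
ee_rot: [-93.4, -0.0, 77.8]
force: [0.2, -0.7, -1.9]
gripper_width: 32.2
```

Call:
carry_out:
  increments:
    - [[0,0,0],[0,2,0.1],1]
    - [[0,0,0],[0,4,0.2],1]
    - [[0,0,0],[0,6,0.4],1]
    - [[0,0,0],[0,8,0.5],1]
    - [[0,0,0],[0,8,0.5],1]
    - [[0,0,0],[0,8,0.5],1]

```text
time_s: 15.82
ee_pos: [448.9, 7.4, 270.6]
ee_rot: [-93.4, -0.0, 77.8]
force: [-0.2, 0.1, -0.9]
gripper_width: 32.3
```

```bash
python3 - <<'E'
from h import *
d=shot('top','t10'); e=shot('scene','s10'); go(tcp_for(69),77.8,-.06)
# depth of ring and nose tips / spindle in top view
for q,n in((d,'t'),): 
    P=[];A=np.array([np.cos(np.radians(-12.2)),np.sin(np.radians(-12.2))]);B=np.array([-A[1],A[0]])
    for v in range(155,185):
        for u in range(278,306):
            p=at_depth(q,u,v); r=p[:2]-SP
            if 15.8<np.hypot(*r)<22.5 and r@A>-10 and 66<p[2]<100: P.append([r@A,r@B,p[2]])
    P=np.array(P); M=np.c_[P[:,:2],np.ones(len(P))]; s=np.linalg.lstsq(M,P[:,2],rcond=None)[0]; print(len(P),s.round(3),np.median(P[:,2]),P[:,:2].mean(0))
E
```

```text
turn [0.0001 0.0001 0.0001] shift [0.  7.9 0.5] | now [449.    7.4 270.7] [-9.344e+01 -1.000e-02  7.781e+01] [ 0.3 -0.  -2.4] 32.41711362660516
74 [-1.4000e-02 -1.4000e-02  7.7664e+01] 77.4909777320189 [8.87000356 1.38737772]
```

Still no contact. Depth puts the ring centre at z≈76, level within about 0.015, against 77 predicted. Down 7.4 mm more to the groove.

Call:
carry_out:
  increments:
    - [[0,0,0],[0,2,0.1],1]
    - [[0,0,0],[0,4,0.2],1]
    - [[0,0,0],[0,6,0.35],1]
    - [[0,0,0],[0,7.4,0.45],1]
    - [[0,0,0],[0,7.4,0.45],1]
    - [[0,0,0],[0,7.4,0.45],1]
    - [[0,0,0],[0,7.4,0.45],1]

```text
time_s: 16.5
ee_pos: [449.0, 7.5, 263.3]
ee_rot: [-93.4, -0.0, 77.8]
force: [1.1, -0.7, -2.0]
gripper_width: 32.1
```

```bash
python3 - <<'E'
from h import *
d=shot('top','t11'); e=shot('scene','s11'); go(tcp_for(69),77.8,-.06); print(env.state()['torque'])
A=np.array([np.cos(np.radians(-12.2)),np.sin(np.radians(-12.2)),0]);B=np.array([-A[1],A[0],0]); P=[]
for v in range(155,185):
    for u in range(278,306):
        p=at_depth(d,u,v); r=p[:2]-SP
        if 15.8<np.hypot(*r)<22.5 and r@A[:2]>-10 and 64<p[2]<100: P.append([r@A[:2],r@B[:2],p[2]])
P=np.array(P); M=np.c_[P[:,:2],np.ones(len(P))]; s=np.linalg.lstsq(M,P[:,2],rcond=None)[0]; print(len(P),s.round(3),np.median(P[:,2]))
ims=[]
for q,u0,v0,w,h in((d,270,145,40,50),(e,295,180,40,50)):
    im=cv2.resize(q['frame'][v0:v0+h,u0:u0+w],(400,500),interpolation=cv2.INTER_CUBIC)
    for z,r,col,k0,k1 in((71,22.3,(0,0,255),-60,60),(67,22.3,(0,200,0),-60,60),(89,9.5,(255,0,0),0,360)):
        L=[proj(q,np.array([*SP,z])+r*(np.cos(k)*A+np.sin(k)*B)) for k in np.radians(np.arange(k0,k1+1,5))]
        cv2.polylines(im,[((np.array(L)-[u0,v0]+.5)*10-.5).round().astype(int)],False,col,1)
    ims.append(im)
cv2.imwrite('pics/c11.png',np.hstack(ims))
E
```

```text
turn [0.0001 0.0001 0.0001] shift [-0.   0.5  0. ] | now [449.    7.4 263.3] [-9.345e+01 -1.000e-02  7.781e+01] [-0.1  0.1 -3.1] 32.29363472591339
[0.01985603 0.07129355 0.00560072]
69 [ 5.6000e-02 -2.5000e-02  7.0369e+01] 71.14137467679302
```

View pics/c11.png

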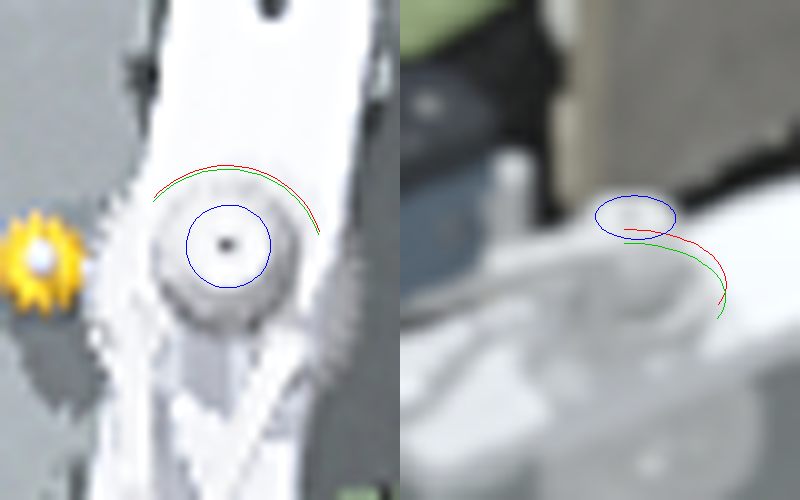

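```bash
python3 - <<'E'
from h import *
print(env.job_done(), env.state()['force'], env.state()['gripper_width'])
E
```

```text
the job is handed in; nothing more can be done
the job is handed in; nothing more can be done
```

I fitted the bridge, brought the circlip to the groove, and handed the job in at about 16.6 s of the 51 s allowed. No verdict was reported, so what follows rests on my own checks.

- **Bridge:** It went over the spindle, touched down in the saddles at the expected height with about 8 N, and I let go. The top picture showed it between the lips with the spindle through its bore. Depth readings along its top were 58–60 mm, against 60 mm fitted.
- **Pliers and circlip:** I squeezed the handles to the stop with 30 N. The gripper read about 32 mm there, not the stated 34. After the lift the pictures showed the circlip spread. I pitched the tool 0.06 rad to level it and lowered it over the spindle without touching anything. The arm is still holding it at the groove.
- **Last checks:** By depth the circlip's centre is about 69 mm above the bench, where the groove is. The tool felt only about the pliers' own weight (2–3 N).

**Less certain points:**
- **Position along the pliers:** While the circlip hovered above the spindle, the side camera put it 2–3 mm nearer the handles and about 1.5 mm higher than the values I used. I relied mainly on the top camera, and the contact-free descent supports that.
- **Level:** Three depth readings of the tilt along the pliers scattered between -0.04 and +0.06 rad, so level holds only on average.
- **Final picture:** It showed white on white round the ring, so the position round the groove comes from depth and force rather than a clear view.

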